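Clip the ring mould onto its dishwasher holder

ROBOT

A 7-joint arm with a two-finger parallel gripper is mounted at the origin on the work surface; the furniture and walls round the work are solid. World frame = base frame: x ahead of the robot, y to its left, z up, the work surface at z = 0. Lengths are in m, angles in degrees, forces in N, time in s.
With the tool pointing down it reaches from about 0.425 to 0.875 m from the base axis. Payload 4.7 kg.
Tool frame: the origin (TCP) lies midway between the tips of the shut fingers; the grasp point (between the pads) lies 19 mm behind it (env.tcp_to_grasp is the distance from the TCP to the grasp point, in m); z points along the fingers, x is the direction in which the jaws open and shut, and the axes are right-handed (so a half turn about z gives the same grasp; the last joint's range is limited). The gripper opens to 87 mm and grips with 3 to 60 N. Pads are 19 mm wide; open, the fingers measure 117 mm over their backs; the gripper's body (75 mm by 190 mm) begins 51 mm behind the grasp point.
Start: joints at [71.855, 18.392, -4.016, 83.108, 1.295, 78.541, -3.26], TCP at [0.211, -0.615, 0.185] pointing down, gripper open.
Joint ranges: [-163.93, 163.93], [-17.29, 119.83], [-79.2, 71.16], [3.27, 140.29], [-89.18, 269.18], [5.43, 117.66], [-154.24, 154.24]. Speed limits (degrees/s): [147.25, 147.25, 180, 180, 180, 180, 180].

INTERFACE

Orientations are given as [roll, pitch, yaw] about the fixed x, y, z axes, in that order (R = Rz(yaw) Ry(pitch) Rx(roll)).
In Python, from cell import env, viewer gives the robot as it stands.
- The arm moves only by the shell command python3 -m pendant 'ROWS' [OPENING] [FORCE]. ROWS is JSON, a list of rows, each a list of 6 numbers: the shift along the tool's x, y, z each as a share of 0.1 m, from -1 to 1, then the turn, a rotation vector about the tool's x, y, z each as a share of 90 degrees, from -1 to 1. A call has exactly 8 rows; each row is the pose to reach, as a shift and turn from the pose commanded when the call began, along the tool's axes at that moment; what a row does not reach only later rows make up. A row lasts 1/8 s, in which the tool goes at most 62.5 mm and 10.7 degrees, less where a joint would pass 70% of its speed; a pose out of reach is approached as far as the arm can. A call with a number of a shift or a turn outside -1 to 1 is refused whole. A call with a gripper value outside its range is refused whole. OPENING is the finger opening in mm, from 0 to 87, set as the call begins (- or left out, the last holds). The fingers move at their own pace and stop on an object; FORCE is the grip in N (left out, the last holds). Time passes only in rows, so rows that repeat a pose let the fingers close, or fill a call up. It gives the time, the measured TCP pose, the force and the opening at its end, in the units of the state.
- env.get_obs(): the state, without advancing time (a new reading comes with each control period).
- viewer.read_camera(name): name is "side" or "top" or "wrist"; returns a dict with "frame" (384x512x3 uint8, red, green, blue), "fx", "fy", "cx", "cy" (pixels), "view" (4x4, takes a point from world to camera coordinates); the wrist camera has in their place "hand_eye" (4x4, takes a point from camera to tool coordinates, whose origin is the TCP and whose axes are the tool frame's). Camera axes: x right, y down, z forward; pixel columns grow to the right and rows downward; lengths in m; the calibration is good to about 2 mm. A picture is of the moment at which its call begins: read the wrist's pose just before it. There is no depth.
- env.sign_off(): hands the job in, once; it reports no verdict.
The state is a dict: "time_s": time; "qpos": joint angles; "joint_velocities": joint speeds; "effort": joint torques, N m; "tool_pos": TCP position; "tool_rot": TCP orientation; "force": force on the tool from outside, world axes, zero at the start; "wrist_torque": the same for the moment, N m; "grip_width": finger opening in m.
Only numpy, scipy, OpenCV 4.12 (cv2) and the standard library are available. Lean on these libraries where they do the work, as an engineer would, in place of code of your own. Each camera call takes 0.05 s, during which the arm holds its last target.

TASK

Get the pastry ring mould ready for the dishwasher: of the three steel ring moulds on the table take the middle-sized one, the one that fits the holder, and push it straight down over the holder's two spring hooks until it sits fully home on the plate and both hooks have clicked out over its rim. Then let go of it.

Things in the scene. Friction and masses are not known exactly. Their poses are not given: they have to be found in the camera images.
- ring_mould_medium: Middle-sized of three plain steel ring moulds (open tubes standing upright on the table; the others are 69 and 44 mm across): 55 mm outside diameter, at least 48 mm clear inside, 34 mm high, about 60 g, rigid. Origin at the centre of its underside, z up along its axis; its yaw does not matter. Can be gripped across the outside.
- holder_seat (a point): Centre of the upper face of the fixed holder plate (aluminium, 96 mm along x, 104 mm along y, upper face 12 mm above the table); the centre of the mould's underside belongs here. z up, x from near to far hook. A white boss 40 mm across, 5 mm high, goes inside the mould. Grip the mould with the fingers to the seat's +y and -y sides, clear of the hooks.
- hook_near (a joint): White slippery plastic hook, 12 mm wide, 59 mm high, standing on the plate 18.5 mm to the seat's -x side. Arrow head: 20 mm from the mould's axis at the top, sloping out to a nose 29.5 mm from it, underside 37 mm above the plate. The mould goes over both hooks and bends them inward (about 10 to 15 N in all) until they snap out over its rim. Value: inward bend, rad; 0 at rest, about 0.15 while bent.
- hook_far (a joint): The same hook, mirrored, 18.5 mm to the seat's +x side, its nose pointing to +x. Value: inward bend, rad; 0 upright at rest, and 0 again once it has snapped out over the rim.
Mind the look-alikes: they are no part of the job. What is shaped like the ring_mould_medium but orange is not meant.

How it is judged:
By the outcome, as a careful person would: the job done as asked, in the order asked, and still so for the second after the job is handed in, with the robot touching nothing.
It also fails if it takes over 51 s, if anything falls off the work surface, if the arm or the gripper's body presses on something with over 40 N, if the wrist force passes 120 N, or if a joint passes its speed limit or range.

## Working session

There is one attempt and no reset: what is moved stays moved. The work goes in short steps, Python scripts to look and compute and a shell command to move; the robot and the scene stay as the last step left them, time stands still between calls to the robot, and variables do not carry over. Pictures are saved under pics/ and viewed, and the job is handed in when it is done.

```bash
ls; mkdir -p pics; python3 - <<'E'
from cell import env, viewer
import cv2
o=env.get_obs();print(o['time_s'],o['tool_pos'],o['tool_rot'],o['force'],o['grip_width'],env.tcp_to_grasp)
for n in ['side','top','wrist']:
    r=viewer.read_camera(n);cv2.imwrite(f'pics/{n}0.png',r['frame'][:,:,::-1])
    print(n,r['fx'],r['fy'],r['cx'],r['cy']);print(r.get('view',r.get('hand_eye')))
E
```

```text
pics
0.0 [ 0.21088158 -0.61418095  0.18437485] [ 1.79994957e+02  1.09742886e-01 -7.10433162e+01] [-0.53461419 -0.66349073 -0.83759441] 0.08699354352303598 0.0187
side 365.3389486504626 365.3389486504626 253.6479514647721 192.74866920738464
[[-3.63405422e-01  9.31630900e-01 -6.03805124e-04  1.18554626e-01]
 [ 8.12612750e-01  3.16662377e-01 -4.89270332e-01 -4.37047154e-01]
 [-4.55628157e-01 -1.78294151e-01 -8.72131973e-01  1.17361888e+00]
 [ 0.00000000e+00  0.00000000e+00  0.00000000e+00  1.00000000e+00]]
top 393.58568684482884 393.58568684482884 252.03911856032548 186.65193382783409
[[ 0.00794508 -0.99989082  0.01245927  0.08879477]
 [-0.99111694 -0.00952829 -0.13265149  0.53264067]
 [ 0.13275572 -0.01129467 -0.99108443  0.80972526]
 [ 0.          0.          0.          1.        ]]
wrist 283.23751383259554 283.23751383259554 252.75013234149282 193.50894165229843
[[ 9.99999864e-01 -2.20032072e-04  4.73868112e-04  1.52533024e-04]
 [ 9.97666826e-05  9.70723184e-01  2.40200938e-01 -6.48120522e-02]
 [-5.12846672e-04 -2.40200858e-01  9.70723073e-01 -1.98045359e-01]
 [ 0.00000000e+00  0.00000000e+00  0.00000000e+00  1.00000000e+00]]
```

View pics/side0.png

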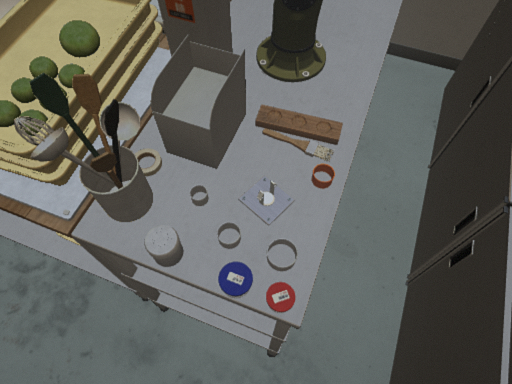

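View pics/top0.png

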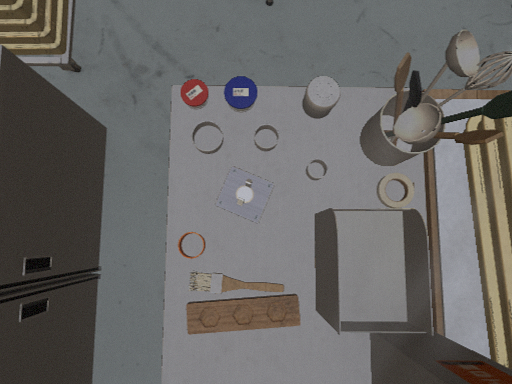

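View pics/wrist0.png

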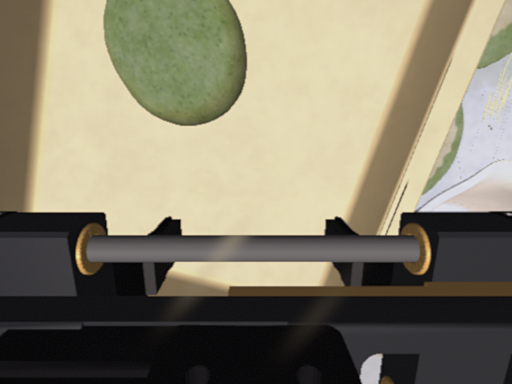

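In the top view, steel rings stand at (208,137), (266,137) and (316,170), with an orange ring at (192,245) and a tape roll at (397,190). The holder is at (245,194). I'll measure the ring diameters to pick the 55 mm one and confirm it in a crop.

```bash
cat > h.py <<'E'
import numpy as np, cv2
from cell import env, viewer
def ray(r,u,v,z):
    V=np.array(r['view']);R=V[:3,:3];t=V[:3,3]
    d=R.T@np.array([(u-r['cx'])/r['fx'],(v-r['cy'])/r['fy'],1]);c=-R.T@t
    return c+d*(z-c[2])/d[2]
def proj(r,p):
    V=np.array(r['view']);q=V[:3,:3]@np.asarray(p,float)+V[:3,3]
    return np.array([r['fx']*q[0]/q[2]+r['cx'],r['fy']*q[1]/q[2]+r['cy']])
E
python3 - <<'E'
from h import *
r=viewer.read_camera('top');f=r['frame'][:,:,::-1]
s=viewer.read_camera('side');g=s['frame'][:,:,::-1]
cv2.imwrite('pics/top1.png',cv2.resize(f[110:260,170:350],None,fx=4,fy=4,interpolation=cv2.INTER_CUBIC)[:600,:720])
cv2.imwrite('pics/side1.png',cv2.resize(g[150:290,170:350],None,fx=4,fy=4,interpolation=cv2.INTER_CUBIC))
for u,v in [(208,137),(266,137),(316,170),(192,245)]: print(ray(r,u,v,.034))
print(ray(r,245,194,.017))
E
```

```text
[0.64035554 0.19042966 0.034     ]
[0.641779   0.06380126 0.034     ]
[ 0.56967073 -0.04474349  0.034     ]
[0.40697416 0.21871898 0.034     ]
[0.51788866 0.10852106 0.017     ]
```

View pics/top1.png

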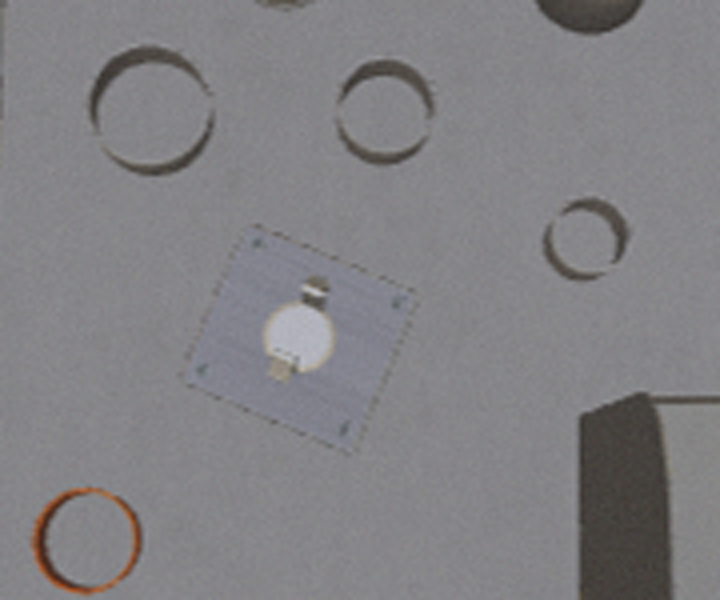

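View pics/side1.png

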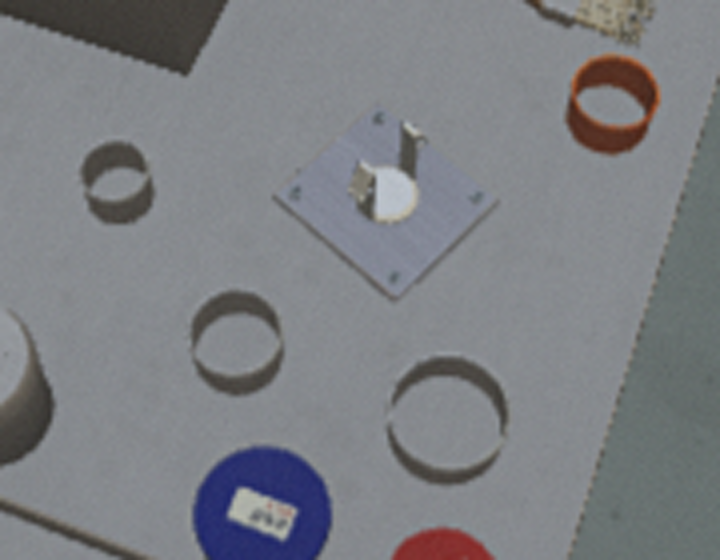

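The medium mould is the ring at crop (385,112), full-frame top view (266,137). The larger one is at (208,137), the small one at (316,170), and the orange one is excluded by colour. Next I'll fit positions and check obstacle heights for the route.

```bash
cat >> h.py <<'E'
def tri(a,ua,b,ub):
    A=[]
    for r,(u,v) in((a,ua),(b,ub)):
        V=np.array(r['view'])[:3];K=np.array([[r['fx'],0,r['cx']],[0,r['fy'],r['cy']],[0,0,1]]);P=K@V
        A+= [u*P[2]-P[0],v*P[2]-P[1]]
    X=np.linalg.svd(np.array(A))[2][-1];return X[:3]/X[3]
E
python3 - <<'E'
from h import *
from scipy.optimize import least_squares
t=viewer.read_camera('top');s=viewer.read_camera('side')
for n,a,b in [('blackspat',(500,105),(50,93)),('whisk',(490,68),(33,127)),('ladle1',(462,53),(48,145)),('ladle2',(418,122),(122,122)),('woodspat',(402,72),(107,165)),('woodspat2',(480,137),(88,92)),('blk',(415,88),(113,113)),('bin',(338,212),(210,162)),('binfar',(317,212),(155,75))]:
    print(n,tri(t,a,s,b).round(3))
# ring hull extents
th=np.linspace(0,2*np.pi,200)
def ext(r,x,y):
    P=np.array([proj(r,(x+.0275*np.cos(a),y+.0275*np.sin(a),z)) for z in(0,.034) for a in th]);return [P[:,0].min(),P[:,0].max(),P[:,1].min(),P[:,1].max()]
def cr(ox,oy,e): return [ox+e[0]/4,ox+e[1]/4,oy+e[2]/4,oy+e[3]/4]
m1=cr(170,110,(336,435,58,166)); m2=cr(170,150,(190,285,290,396))
for use in ('t','s','ts'):
    f=lambda p:np.concatenate(([np.array(ext(t,*p))-m1] if 't' in use else [])+([np.array(ext(s,*p))-m2] if 's' in use else []))
    q=least_squares(f,[.64,.06]);print(use,q.x.round(4),q.fun.round(2))
C=np.array([(255,226),(414,290),(352,452),(186,382)])/4+[170,110]-.375
S=np.array([(380,107),(499,202),(396,295),(273,198)])/4+[170,150]-.375
A=np.array([ray(t,u,v,.012) for u,v in C]);B=np.array([ray(s,u,v,.012) for u,v in S])
print(A.round(4),A.mean(0));print(B.round(4),B.mean(0))
for X in(A,):
  for i in range(4):
    d=X[(i+1)%4]-X[i];print(np.linalg.norm(d),np.degrees(np.arctan2(d[1],d[0])))
E
```

```text
blackspat [ 0.62  -0.271  0.323]
whisk [ 0.686 -0.272  0.302]
ladle1 [ 0.708 -0.228  0.302]
ladle2 [ 0.603 -0.16   0.278]
woodspat [ 0.691 -0.143  0.265]
woodspat2 [ 0.575 -0.245  0.297]
blk [ 0.633 -0.132  0.344]
bin [ 0.477 -0.081  0.019]
binfar [ 0.496 -0.045  0.346]
t [0.6435 0.0627] [-0.33  0.32 -0.46  0.47]
s [0.6464 0.0647] [-0.33  0.35 -0.53  0.5 ]
ts [0.6448 0.0636] [-0.7  -0.07 -1.04 -0.1  -0.49  0.17 -1.27 -0.26]
[[0.5805 0.135  0.012 ]
 [0.5455 0.0467 0.012 ]
 [0.456  0.0804 0.012 ]
 [0.4934 0.1715 0.012 ]] [0.51881294 0.10839145 0.012     ]
[[0.461  0.0828 0.012 ]
 [0.4991 0.1757 0.012 ]
 [0.5814 0.138  0.012 ]
 [0.5473 0.0442 0.012 ]] [0.52219359 0.11018421 0.012     ]
0.09498724322157268 -111.6315595995817
0.09563074160062286 159.3548171391436
0.09845899612919193 67.67241257595254
0.09443802755926921 -22.73475608549698
```

```bash
python3 - <<'E'
from h import *
t=viewer.read_camera('top');s=viewer.read_camera('side')
print('cams',[(-np.array(r['view'])[:3,:3].T@np.array(r['view'])[:3,3]).round(3) for r in(t,s)])
for n,a,b in [('blue',(241,92),(235,279)),('red',(194,93),(281,297)),('shaker',(323,92),(161,240)),('tape',(397,190),(148,162))]:
    print(n,tri(t,a,s,b).round(3))
for p in [(232,50),(190,38)]: print('box side z0',ray(s,*p,0).round(3))
for p in [(371,333),(510,357)]: print('box top', [ray(t,*p,z).round(3) for z in (0,.2,.35)])
for p in [(338,212),(317,212),(428,212),(432,332),(338,332)]: print('bin top', [ray(t,*p,z).round(3) for z in (0,.2)])
for p in [(155,75),(210,162),(245,52),(188,38),(245,120)]: print('bin side', [ray(s,*p,z).round(3) for z in (0,.2)])
im=np.hstack([cv2.resize(t['frame'][180:384,300:512],None,fx=2,fy=2),cv2.resize(s['frame'][0:204,60:240],None,fx=2,fy=2)])
print(im.shape);cv2.imwrite('pics/obs.png',im[:,:,::-1])
E
```

```text
cams [array([0.42 , 0.103, 0.872]), array([0.933, 0.237, 0.81 ])]
blue [0.742 0.119 0.039]
red [0.74  0.224 0.033]
shaker [ 0.73  -0.055  0.076]
tape [ 0.53  -0.225  0.009]
box side z0 [ 0.039 -0.188  0.   ]
box side z0 [ 0.036 -0.341  0.   ]
box top [array([ 0.223, -0.164,  0.   ]), array([ 0.268, -0.103,  0.2  ]), array([ 0.302, -0.057,  0.35 ])]
box top [array([ 0.176, -0.459,  0.   ]), array([ 0.232, -0.33 ,  0.2  ]), array([ 0.274, -0.234,  0.35 ])]
bin top [array([ 0.482, -0.098,  0.   ]), array([ 0.467, -0.052,  0.2  ])]
bin top [array([ 0.481, -0.052,  0.   ]), array([ 0.467, -0.016,  0.2  ])]
bin top [array([ 0.483, -0.3  ,  0.   ]), array([ 0.469, -0.207,  0.2  ])]
bin top [array([ 0.226, -0.295,  0.   ]), array([ 0.271, -0.204,  0.2  ])]
bin top [array([ 0.225, -0.093,  0.   ]), array([ 0.27 , -0.048,  0.2  ])]
bin side [array([ 0.231, -0.366,  0.   ]), array([ 0.404, -0.217,  0.2  ])]
bin side [array([ 0.465, -0.071,  0.   ]), array([0.58 , 0.005, 0.2  ])]
bin side [array([ 0.033, -0.145,  0.   ]), array([ 0.255, -0.05 ,  0.2  ])]
bin side [array([ 0.038, -0.347,  0.   ]), array([ 0.259, -0.203,  0.2  ])]
bin side [array([ 0.297, -0.038,  0.   ]), array([0.454, 0.03 , 0.2  ])]
(408, 784, 3)
```

View pics/obs.png

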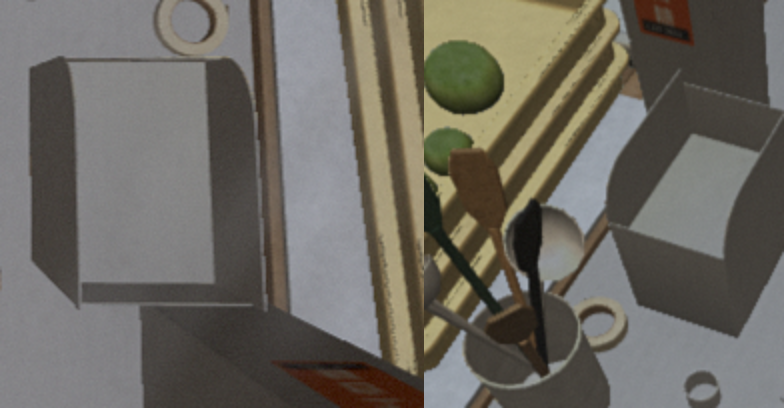

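The obstacles between here and the ring are utensils up to about 0.345 m, the bin (about 0.2 m) and a tall box near the base. I'll rise to about 0.42 m and swing around at a radius of about 0.6 m, turning the tool towards yaw 68° so that the jaws sit across the hook axis.

```bash
python3 -m pendant '[[-0.05,-0.1,-0.12,0,0,-0.04],[-0.12,-0.25,-0.25,0,0,-0.08],[-0.19,-0.38,-0.38,0,0,-0.12],[-0.25,-0.5,-0.5,0,0,-0.16],[-0.32,-0.63,-0.63,0,0,-0.2],[-0.38,-0.76,-0.76,0,0,-0.24],[-0.45,-0.9,-0.9,0,0,-0.27],[-0.5,-1,-1,0,0,-0.3]]'
python3 -m pendant '[[0,-0.12,-0.12,0,0,-0.04],[0,-0.25,-0.25,0,0,-0.08],[0,-0.38,-0.38,0,0,-0.12],[0,-0.5,-0.5,0,0,-0.16],[0,-0.63,-0.63,0,0,-0.2],[0,-0.76,-0.76,0,0,-0.24],[0,-0.9,-0.9,0,0,-0.27],[0,-1,-1,0,0,-0.3]]'
```

```text
time_s: 1.45
tool_pos: [0.2908, -0.5341, 0.2869]
tool_rot: [180.0, -0.1, -43.8]
force: [-0.9, 0.5, -0.7]
grip_width: 0.0872
time_s: 2.45
tool_pos: [0.3599, -0.4624, 0.3866]
tool_rot: [180.0, -0.0, -16.8]
force: [-0.5, -0.4, -0.6]
grip_width: 0.0871
```

```bash
python3 -m pendant '[[0.05,-0.12,-0.08,0,0,-0.04],[0.1,-0.25,-0.16,0,0,-0.08],[0.15,-0.38,-0.24,0,0,-0.12],[0.2,-0.5,-0.3,0,0,-0.16],[0.25,-0.63,-0.35,0,0,-0.2],[0.3,-0.76,-0.4,0,0,-0.24],[0.36,-0.9,-0.4,0,0,-0.27],[0.4,-1,-0.4,0,0,-0.3]]'
python3 -m pendant '[[0.12,-0.12,0,0,0,-0.04],[0.25,-0.25,0,0,0,-0.08],[0.35,-0.38,0,0,0,-0.12],[0.46,-0.5,0,0,0,-0.16],[0.57,-0.63,0,0,0,-0.2],[0.68,-0.76,0,0,0,-0.24],[0.8,-0.9,0,0,0,-0.27],[0.9,-1,0,0,0,-0.3]]'
python3 -m pendant '[[0.12,-0.08,0,0,0,-0.04],[0.25,-0.15,0,0,0,-0.08],[0.38,-0.23,0,0,0,-0.12],[0.5,-0.3,0,0,0,-0.16],[0.63,-0.38,0,0,0,-0.2],[0.76,-0.46,0,0,0,-0.24],[0.9,-0.54,0,0,0,-0.27],[1,-0.6,0,0,0,-0.3]]'
```

```text
time_s: 3.45
tool_pos: [0.4273, -0.3782, 0.4253]
tool_rot: [-180.0, 0.0, 10.2]
force: [-0.3, 0.4, 0.2]
grip_width: 0.0867
time_s: 4.45
tool_pos: [0.4986, -0.2639, 0.4256]
tool_rot: [180.0, -0.0, 37.2]
force: [0.2, -0.1, 0.5]
grip_width: 0.0872
time_s: 5.45
tool_pos: [0.5422, -0.1558, 0.4255]
tool_rot: [180.0, -0.0, 64.2]
force: [0.7, -1.1, -0.4]
grip_width: 0.0873
```

```bash
python3 -m pendant '[[0.12,0.03,0,0,0,0],[0.25,0.05,0,0,0,0],[0.38,0.08,0,0,0,-0.01],[0.5,0.1,0,0,0,-0.02],[0.63,0.13,0,0,0,-0.03],[0.76,0.16,0,0,0,-0.04],[0.9,0.18,0,0,0,-0.05],[1,0.2,0,0,0,-0.05]]'; python3 - <<'E'
from cell import env
o=env.get_obs();print(o['qpos'],o['tool_pos'],o['tool_rot'])
E
```

```text
time_s: 6.45
tool_pos: [0.6041, -0.075, 0.4254]
tool_rot: [-180.0, -0.0, 68.5]
force: [0.4, -0.3, -0.5]
grip_width: 0.087
[ 32.88010295  17.44825845 -40.2387836   60.662147    11.58489481
 105.54157885  65.62363555] [ 0.60411862 -0.07495273  0.425383  ] [-1.79991856e+02 -9.90934000e-03  6.85137712e+01]
```

```bash
python3 -m pendant '[[0.15,-0.02,0,0,0,0],[0.3,-0.03,0,0,0,0],[0.45,-0.05,0.1,0,0,0],[0.6,-0.06,0.25,0,0,0],[0.75,-0.08,0.45,0,0,0],[0.9,-0.1,0.65,0,0,0],[1,-0.1,0.85,0,0,0],[1,-0.1,1,0,0,0]]'
python3 -m pendant '[[0.1,-0.01,0.12,0,0,0],[0.2,-0.02,0.25,0,0,0],[0.3,-0.03,0.4,0,0,0],[0.4,-0.03,0.55,0,0,0],[0.43,-0.03,0.7,0,0,0],[0.43,-0.03,0.85,0,0,0],[0.43,-0.03,1,0,0,0],[0.43,-0.03,1,0,0,0]]'
cat >> h.py <<'E'
from scipy.spatial.transform import Rotation as Ro
def wrist():
    o=env.get_obs();r=dict(viewer.read_camera('wrist'))
    T=np.eye(4);T[:3,:3]=Ro.from_euler('xyz',o['tool_rot'],degrees=True).as_matrix();T[:3,3]=o['tool_pos']
    r['view']=np.linalg.inv(T@np.array(r['hand_eye']));return o,r
E
python3 - <<'E'
from h import *
o,r=wrist();print(o['time_s'],o['tool_pos'],o['tool_rot']);cv2.imwrite('pics/w1.png',r['frame'][:,:,::-1])
np.save('w1.npy',r['view']);print([proj(r,p).round(1) for p in [(.644,.063,.034),(.644,.063,0),(.519,.109,.012)]])
E
```

```text
time_s: 7.45
tool_pos: [0.6307, 0.0215, 0.3235]
tool_rot: [-179.9, 0.0, 68.5]
force: [0.1, -0.7, -0.3]
grip_width: 0.0869
time_s: 8.45
tool_pos: [0.6432, 0.0608, 0.2237]
tool_rot: [-179.9, 0.1, 68.4]
force: [-0.4, 0.9, -0.7]
grip_width: 0.087
8.45 [0.64323162 0.06083952 0.22374368] [-1.79878084e+02  8.95720474e-02  6.84106023e+01]
[array([255. , 172.2]), array([254.8, 168.4]), array([252.7,  71.8])]
```

View pics/w1.png

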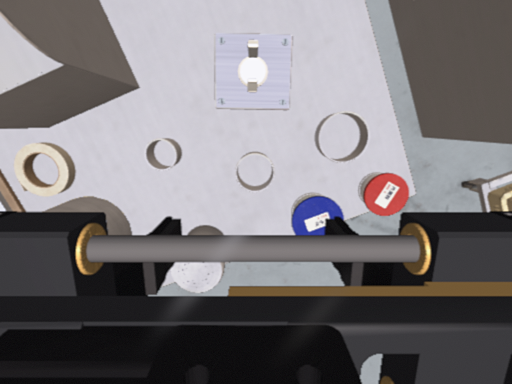

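The wrist view shows the ring at (255,171) and the holder plate at (253,71), with the hooks in line vertically in the picture. I'll enlarge it for a precise fit.

```bash
python3 - <<'E'
from h import *
f=cv2.imread('pics/w1.png')
a=cv2.resize(f[28:116,206:302],None,fx=6,fy=6,interpolation=cv2.INTER_CUBIC)
b=cv2.resize(f[145:195,230:282],None,fx=4,fy=4,interpolation=cv2.INTER_CUBIC)
c=np.zeros((528,576+208,3),np.uint8);c[:,:576]=a;c[:200,576:]=b
cv2.imwrite('pics/w1c.png',c)
E
```

```text
(no output)
```

View pics/w1c.png

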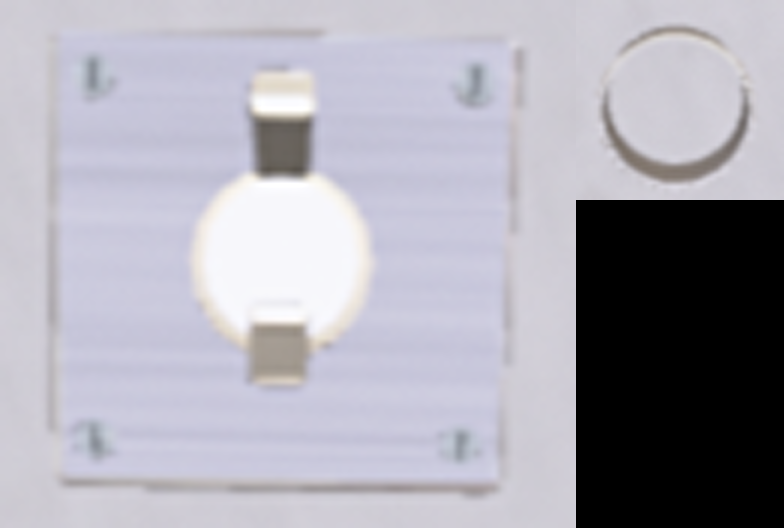

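```bash
python3 - <<'E'
from h import *
from scipy.optimize import least_squares
r=dict(viewer.read_camera('wrist'));r['view']=np.load('w1.npy')
C=np.array([(54,36),(520,40),(505,485),(60,480)])/6+[206,28]-.42
W=np.array([ray(r,u,v,.012) for u,v in C])
print(W.round(4),W.mean(0))
for i in range(4):
    d=W[(i+1)%4]-W[i];print(np.linalg.norm(d).round(4),np.degrees(np.arctan2(d[1],d[0])).round(2))
bc=np.array((282,262))/6+[206,28]-.42;print('boss',ray(r,*bc,.017))
# screws
S=np.array([(92,78),(474,86),(459,446),(95,440)])/6+[206,28]-.42
W=np.array([ray(r,u,v,.012) for u,v in S]);print('screws',W.round(4),W.mean(0))
for i in range(4):
    d=W[(i+1)%4]-W[i];print(np.linalg.norm(d).round(4),np.degrees(np.arctan2(d[1],d[0])).round(2))
# hook heads
for u,v in [(283,94),(278,354)]:
    p=np.array((u,v))/6+[206,28]-.42;print('hook', [ray(r,*p,z).round(4) for z in (.049,.071)])
th=np.linspace(0,2*np.pi,200)
def ext(x,y):
    P=np.array([proj(r,(x+.0275*np.cos(a),y+.0275*np.sin(a),z)) for z in(0,.034) for a in th]);return np.array([P[:,0].min(),P[:,0].max(),P[:,1].min(),P[:,1].max()])
m=np.array([230+(600-576)/4,230+(750-576)/4,145+26/4,145+183/4])-.37
q=least_squares(lambda p:ext(*p)-m,[.644,.063]);print('ring',q.x,q.fun)
E
```

```text
[[0.4574 0.0798 0.012 ]
 [0.4956 0.174  0.012 ]
 [0.582  0.1394 0.012 ]
 [0.5431 0.0441 0.012 ]] [0.51948931 0.10932389 0.012     ]
0.1017 67.93
0.0931 -21.82
0.1029 -112.22
0.0928 157.42
boss [0.51913414 0.10882471 0.017     ]
screws [[0.4681 0.0842 0.012 ]
 [0.5004 0.1615 0.012 ]
 [0.57   0.1325 0.012 ]
 [0.5379 0.0551 0.012 ]] [0.51910884 0.10833365 0.012     ]
0.0838 67.29
0.0754 -22.68
0.0837 -112.5
0.0757 157.39
hook [array([0.4952, 0.1186, 0.049 ]), array([0.5003, 0.1166, 0.071 ])]
hook [array([0.5403, 0.0996, 0.049 ]), array([0.5428, 0.0987, 0.071 ])]
ring [0.64374486 0.06219998] [-1.11068183  1.10990547 -1.12732257  1.15132709]
```

```bash
python3 -m pendant '[[0.02,0,0.12,0,0,0],[0.02,0,0.25,0,0,0],[0.02,0,0.4,0,0,0],[0.02,0,0.55,0,0,0],[0.02,0,0.7,0,0,0],[0.02,0,0.85,0,0,0],[0.02,0,1,0,0,0],[0.02,0,1,0,0,0]]'
python3 -m pendant '[[0,0,0.1,0,0,0],[0,0,0.2,0,0,0],[0,0,0.3,0,0,0],[0,0,0.4,0,0,0],[0,0,0.5,0,0,0],[0,0,0.6,0,0,0],[0,0,0.7,0,0,0],[0,0,0.7,0,0,0]]'
python3 - <<'E'
from h import *
o,r=wrist();print(o['time_s'],o['tool_pos'],o['tool_rot'],o['force']);f=r['frame'][:,:,::-1].copy()
print([proj(r,p).round(1) for p in [(.644,.0625,.034),(.644,.0625,0),(.519,.109,.012)]])
cv2.imwrite('pics/w2.png',f)
E
```

```text
time_s: 9.55
tool_pos: [0.6438, 0.0633, 0.1237]
tool_rot: [-179.9, 0.1, 68.5]
force: [0.2, 0.3, -0.2]
grip_width: 0.087
time_s: 10.55
tool_pos: [0.644, 0.0634, 0.0543]
tool_rot: [-179.9, 0.0, 68.5]
force: [0.2, -1.3, -0.4]
grip_width: 0.0874
10.55 [0.64400403 0.06339084 0.05426485] [-1.79904059e+02  4.70301329e-02  6.84576348e+01] [ 0.23510968 -1.25217204 -0.37551868]
[array([252.3, 207.6]), array([252.4, 197. ]), array([248.9,  32.6])]
```

View pics/w2.png

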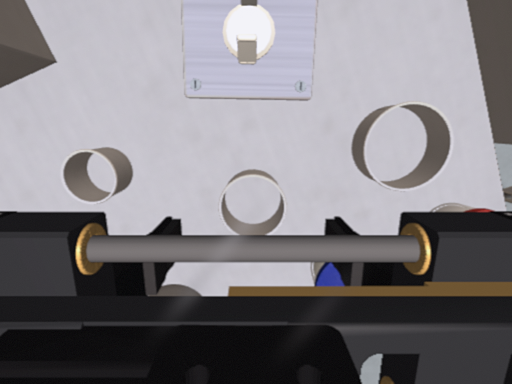

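```bash
python3 -m pendant '[[0,-0.01,0.1,0,0,0],[0,-0.02,0.2,0,0,0],[0,-0.02,0.3,0,0,0],[0,-0.02,0.38,0,0,0],[0,-0.02,0.44,0,0,0],[0,-0.02,0.48,0,0,0],[0,-0.02,0.48,0,0,0],[0,-0.02,0.48,0,0,0]]'
python3 -m pendant '[[0,0,0,0,0,0],[0,0,0,0,0,0],[0,0,0,0,0,0],[0,0,0,0,0,0],[0,0,0,0,0,0],[0,0,0,0,0,0],[0,0,0,0,0,0],[0,0,0,0,0,0]]' 45 45
```

```text
time_s: 11.6
tool_pos: [0.6432, 0.0643, 0.0077]
tool_rot: [180.0, -0.0, 68.5]
force: [-0.6, -0.2, -0.1]
grip_width: 0.0867
time_s: 12.6
tool_pos: [0.6429, 0.0643, 0.0074]
tool_rot: [-180.0, 0.0, 68.5]
force: [-1.3, 0.1, 0.5]
grip_width: 0.0452
```

The opening is 45 mm, so the fingers did not stop on a 55 mm ring. I'll look.

```bash
python3 - <<'E'
from h import *
o,r=wrist();print(o['time_s'],o['tool_pos'],o['grip_width']);cv2.imwrite('pics/w3.png',r['frame'][:,:,::-1])
s=viewer.read_camera('side');g=s['frame'][:,:,::-1]
cv2.imwrite('pics/side3.png',cv2.resize(g[150:290,150:340],None,fx=4,fy=4,interpolation=cv2.INTER_CUBIC))
E
```

```text
12.6 [0.64287859 0.06426111 0.00739304] 0.045224640979081826
```

View pics/w3.png

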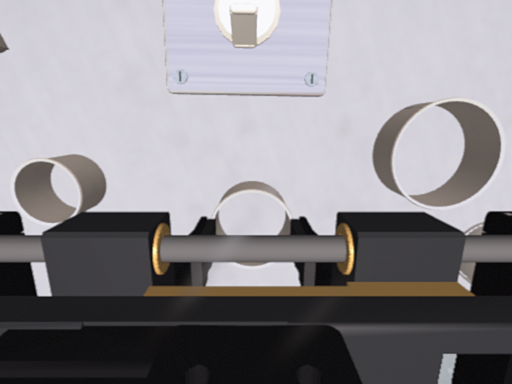

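View pics/side3.png

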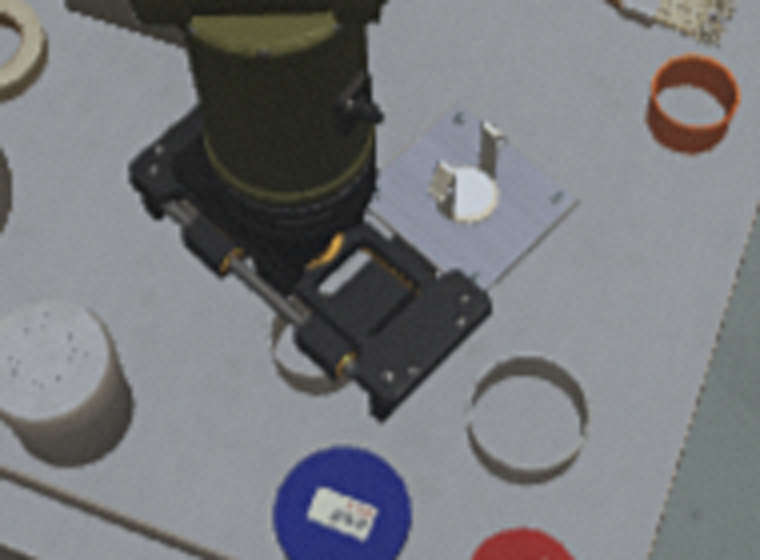

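```bash
python3 - <<'E'
from h import *
f=cv2.imread('pics/w3.png')
cv2.imwrite('pics/w3c.png',cv2.resize(f[170:300,175:335],None,fx=4.5,fy=4.5,interpolation=cv2.INTER_CUBIC))
g=cv2.imread('pics/w2.png')
cv2.imwrite('pics/w2c.png',cv2.resize(g[150:290,150:350],None,fx=4,fy=4,interpolation=cv2.INTER_CUBIC))
E
```

```text
(no output)
```

View pics/w3c.png

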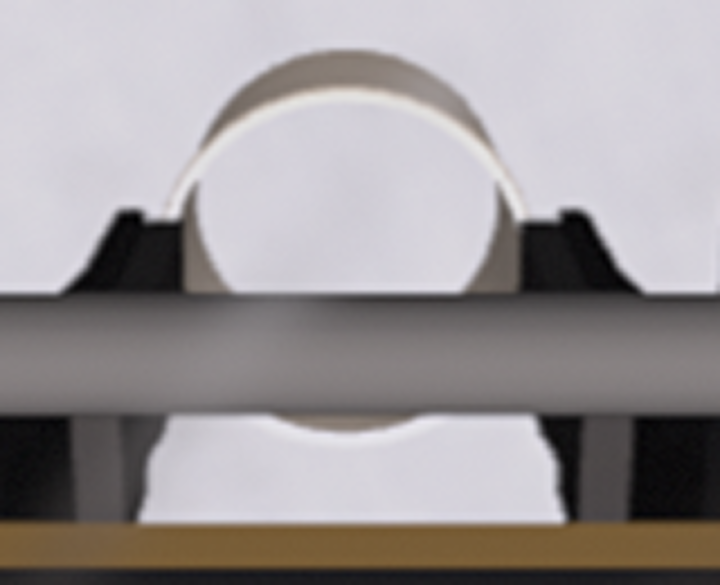

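View pics/w2c.png

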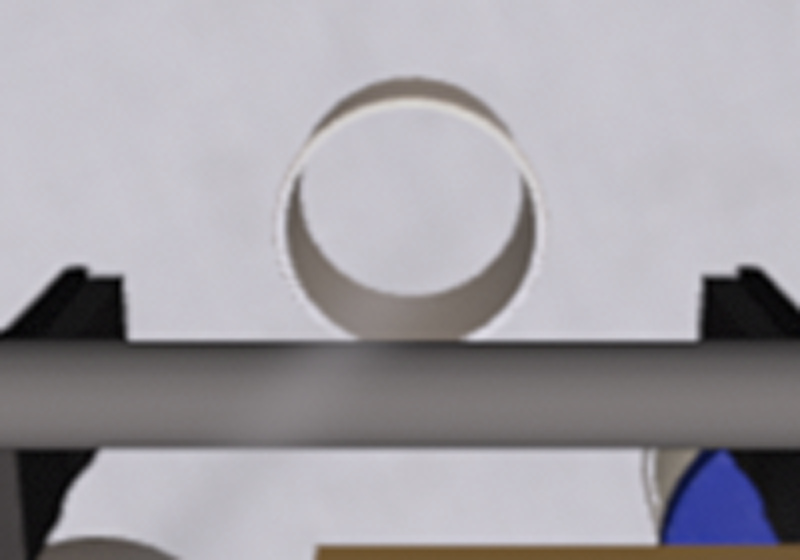

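The pads' inner edges, at crop (183,222) and (520,222), cover the ring's rim instead of touching its sides. That suggests the fingers closed above the rim. I'll check with a gentle full closing: if they are free, they will go well under 45 mm.

```bash
python3 -m pendant '[[0,0,0,0,0,0],[0,0,0,0,0,0],[0,0,0,0,0,0],[0,0,0,0,0,0],[0,0,0,0,0,0],[0,0,0,0,0,0],[0,0,0,0,0,0],[0,0,0,0,0,0]]' 30 10
python3 - <<'E'
from h import *
o,r=wrist();print(o['time_s'],o['tool_pos'],o['grip_width'],o['force']);f=r['frame'][:,:,::-1]
cv2.imwrite('pics/w4c.png',cv2.resize(f[170:300,175:335],None,fx=4.5,fy=4.5,interpolation=cv2.INTER_CUBIC))
E
```

```text
time_s: 13.7
tool_pos: [0.6429, 0.0643, 0.0074]
tool_rot: [-180.0, 0.0, 68.5]
force: [0.4, -0.9, 0.3]
grip_width: 0.0298
13.7 [0.64288828 0.06430861 0.0074074 ] 0.029778944665337728 [ 0.43624456 -0.86233465  0.27266959]
```

View pics/w4c.png

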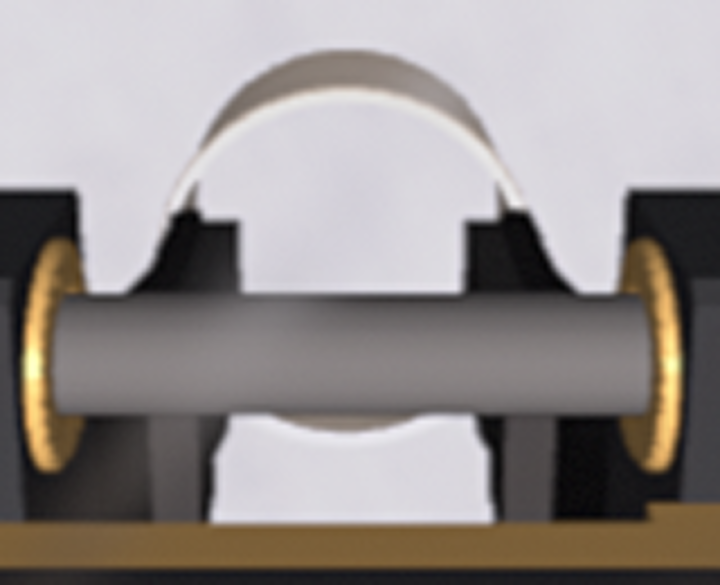

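The fingers are free above the rim, so the tips sit higher than the pose reading implies. I'll work out the actual height from the images, independently of the reported pose.

```bash
python3 - <<'E'
from h import *
s=viewer.read_camera('side');t=viewer.read_camera('top')
cv2.imwrite('pics/top4.png',cv2.resize(t['frame'][60:240,180:360,::-1],None,fx=3.3,fy=3.3,interpolation=cv2.INTER_CUBIC))
# from side pic at w3 (before last closing)
for u,v in [(345,362),(232,258)]:
    for z in (.11,.13,.15,.17,.19): print((u,v),z,ray(s,150+u/4,150+v/4,z).round(4))
o=env.get_obs()
cv2.imwrite('pics/side4.png',cv2.resize(s['frame'][60:290,120:340,::-1],None,fx=2.6,fy=2.6,interpolation=cv2.INTER_CUBIC))
p=np.array(o['tool_pos'])
for h in (0,.05,.07,.12,.198): print(h,'side',proj(s,p+[0,0,h]).round(1),'top',proj(t,p+[0,0,h]).round(1))
E
```

```text
(345, 362) 0.11 [0.6847 0.1017 0.11  ]
(345, 362) 0.13 [0.6918 0.1056 0.13  ]
(345, 362) 0.15 [0.6989 0.1094 0.15  ]
(345, 362) 0.17 [0.706  0.1133 0.17  ]
(345, 362) 0.19 [0.7131 0.1172 0.19  ]
(232, 258) 0.11 [0.652 0.023 0.11 ]
(232, 258) 0.13 [0.66   0.0291 0.13  ]
(232, 258) 0.15 [0.6681 0.0352 0.15  ]
(232, 258) 0.17 [0.6761 0.0414 0.17  ]
(232, 258) 0.19 [0.6841 0.0475 0.19  ]
0 side [230.3 236. ] top [265.2 139.6]
0.05 side [229.  227.4] top [266.3 133.6]
0.07 side [228.5 223.7] top [266.8 131.1]
0.12 side [227.  213.7] top [268.  124.1]
0.198 side [224.4 195.5] top [270.4 111.2]
```

View pics/side4.png

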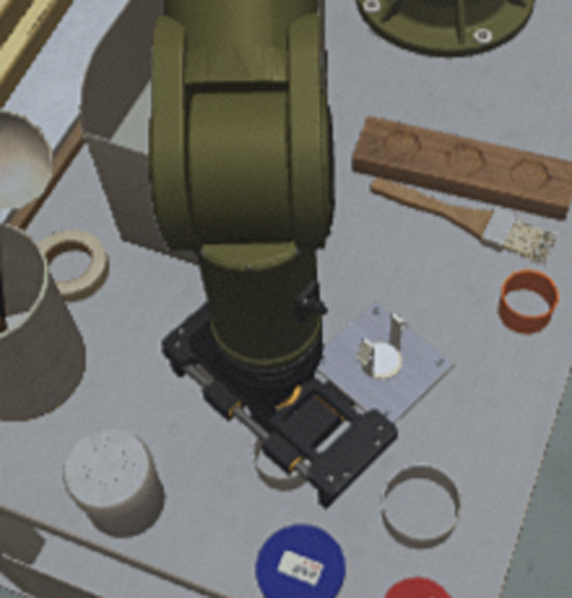

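View pics/top4.png

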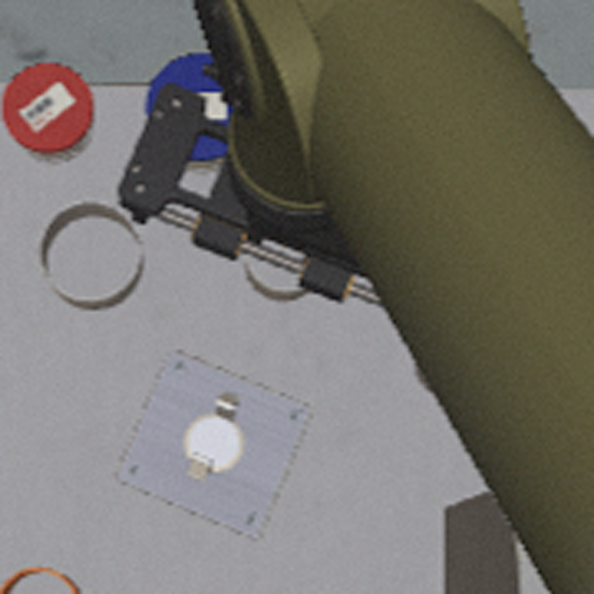

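```bash
python3 - <<'E'
from h import *
s=viewer.read_camera('side');t=viewer.read_camera('top')
c=[(168,85),(120,200)]
S=[(396,432),(326,505)]
yv=np.array([.93,-.366]);xv=np.array([.366,.93]);p=np.array([.6429,.0643])
for z in (.08,.1,.12,.14,.16,.18,.2):
    for nm,r,C,o,k in(('top',t,c,(180,60),3.3),('side',s,S,(120,60),2.6)):
        W=[ray(r,o[0]+u/k,o[1]+v/k,z)[:2]-p for u,v in C]
        print(nm,z,[(round(float(w@xv),4),round(float(w@yv),4)) for w in W])
E
```

```text
top 0.08 [(0.1057, 0.0619), (0.1049, -0.0193)]
side 0.08 [(0.0751, -0.0599), (0.0761, 0.0265)]
top 0.1 [(0.1019, 0.0547), (0.1011, -0.0245)]
side 0.1 [(0.0804, -0.0526), (0.0814, 0.0314)]
top 0.12 [(0.0981, 0.0476), (0.0973, -0.0296)]
side 0.12 [(0.0857, -0.0453), (0.0866, 0.0363)]
top 0.14 [(0.0943, 0.0404), (0.0935, -0.0347)]
side 0.14 [(0.0909, -0.038), (0.0918, 0.0413)]
top 0.16 [(0.0904, 0.0332), (0.0897, -0.0398)]
side 0.16 [(0.0962, -0.0307), (0.0971, 0.0462)]
top 0.18 [(0.0866, 0.0261), (0.0859, -0.0449)]
side 0.18 [(0.1014, -0.0234), (0.1023, 0.0511)]
top 0.2 [(0.0828, 0.0189), (0.0821, -0.05)]
side 0.2 [(0.1067, -0.0161), (0.1075, 0.0561)]
```

This check explains the miss. The plate edge in the wrist image puts the camera at 0.205 m, which agrees with the pose reading. But the gap widths (87 mm ↔ 144 px, 45 mm ↔ 75 px) put the visible fingertips about 36 mm behind the stated TCP. The body seen from the top and side cameras fits that too. The real tip height is therefore about reported z + 0.036 m. I'll reopen and go down 31 mm while watching the force.

```bash
python3 -m pendant '[[0,0,0,0,0,0],[0,0,0,0,0,0],[0,0,0,0,0,0],[0,0,0,0,0,0],[0,0,0.02,0,0,0],[0,0,0.05,0,0,0],[0,0,0.08,0,0,0],[0,0,0.1,0,0,0]]' 87 45
python3 - <<'E'
from h import *
o,r=wrist();print(o['time_s'],o['tool_pos'],o['grip_width'],o['force']);f=r['frame'][:,:,::-1]
cv2.imwrite('pics/w5.png',f)
E
```

```text
time_s: 14.95
tool_pos: [0.6428, 0.0642, -0.0029]
tool_rot: [-180.0, 0.0, 68.5]
force: [-0.6, -0.4, 0.3]
grip_width: 0.0865
14.95 [ 0.6427501   0.06424835 -0.00294953] 0.08649215261030606 [-0.59351946 -0.42553485  0.25130497]
```

View pics/w5.png

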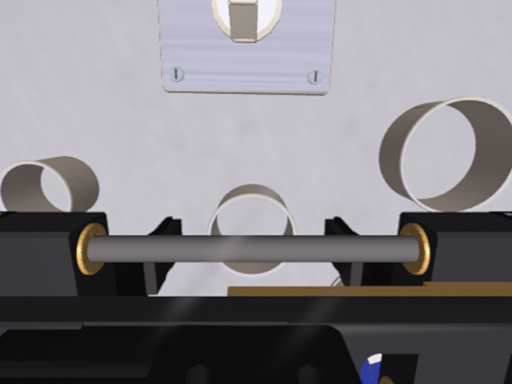

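The reported TCP is below the table surface with no contact force, which confirms the offset. Continuing down.

```bash
python3 -m pendant '[[0,0,0.03,0,0,0],[0,0,0.06,0,0,0],[0,0,0.09,0,0,0],[0,0,0.12,0,0,0],[0,0,0.15,0,0,0],[0,0,0.18,0,0,0],[0,0,0.21,0,0,0],[0,0,0.21,0,0,0]]'
python3 -m pendant '[[0,0,0,0,0,0],[0,0,0,0,0,0],[0,0,0,0,0,0],[0,0,0,0,0,0],[0,0,0,0,0,0],[0,0,0,0,0,0],[0,0,0,0,0,0],[0,0,0,0,0,0]]' 40 45
python3 - <<'E'
from h import *
o,r=wrist();print(o['time_s'],o['tool_pos'],o['grip_width'],o['force']);f=r['frame'][:,:,::-1]
cv2.imwrite('pics/w6.png',f)
E
```

```text
time_s: 16.0
tool_pos: [0.6426, 0.0642, -0.0239]
tool_rot: [-180.0, 0.0, 68.5]
force: [-0.5, 0.2, 0.6]
grip_width: 0.0872
time_s: 17.0
tool_pos: [0.6429, 0.0643, -0.0235]
tool_rot: [180.0, 0.0, 68.5]
force: [0.0, -0.7, 1.1]
grip_width: 0.0541
17.0 [ 0.6429161   0.0642717  -0.02351374] 0.05413929077871257 [ 0.01076607 -0.67786678  1.06928921]
```

View pics/w6.png

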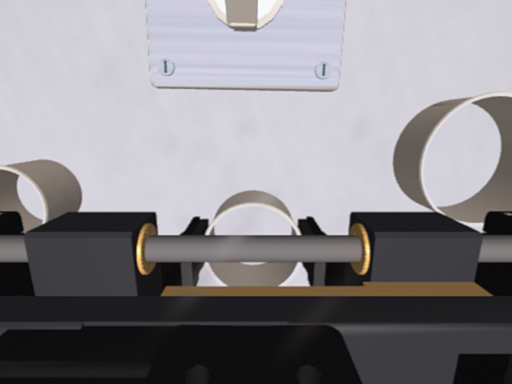

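The fingers stopped at 54 mm, so the ring is held with its underside 23.5 mm above the reported TCP. I'll lift it 100 mm and carry it to the holder.

```bash
python3 -m pendant '[[0,0,-0.08,0,0,0],[0,0,-0.2,0,0,0],[0,0,-0.35,0,0,0],[0,0,-0.5,0,0,0],[0,0,-0.65,0,0,0],[0,0,-0.8,0,0,0],[0,0,-0.93,0,0,0],[0,0,-1,0,0,0]]'
python3 -m pendant '[[0,-0.1,-0.04,0,0,0.01],[0,-0.22,-0.08,0,0,0.01],[0,-0.35,-0.1,0,0,0.01],[-0.02,-0.5,-0.1,0,0,0.01],[-0.03,-0.65,-0.1,0,0,0.01],[-0.04,-0.8,-0.1,0,0,0.01],[-0.04,-0.92,-0.1,0,0,0.01],[-0.04,-1,-0.1,0,0,0.01]]'
python3 - <<'E'
from h import *
o,r=wrist();print(o['time_s'],o['tool_pos'],o['tool_rot'],o['grip_width'],o['force']);f=r['frame'][:,:,::-1]
cv2.imwrite('pics/w7.png',f);np.save('w7.npy',r['view'])
s=viewer.read_camera('side');cv2.imwrite('pics/s7.png',s['frame'][:,:,::-1])
E
```

```text
time_s: 18.05
tool_pos: [0.6433, 0.0643, 0.0775]
tool_rot: [179.9, -0.0, 68.4]
force: [1.2, 0.6, -1.1]
grip_width: 0.0538
time_s: 19.05
tool_pos: [0.5477, 0.0976, 0.0865]
tool_rot: [180.0, 0.0, 67.6]
force: [0.4, 0.7, -0.8]
grip_width: 0.0542
19.05 [0.54769678 0.09758882 0.08649528] [1.79983686e+02 1.32585050e-02 6.75700914e+01] 0.05422792805074371 [ 0.44945524  0.68223697 -0.78137635]
```

View pics/w7.png

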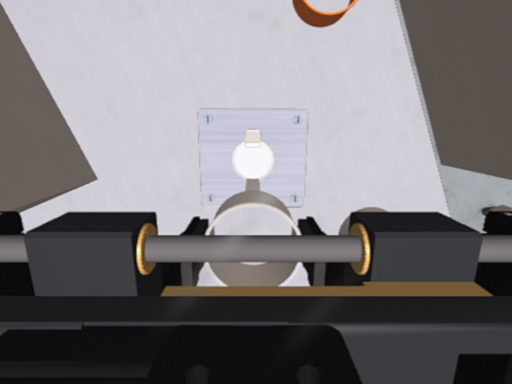

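View pics/s7.png

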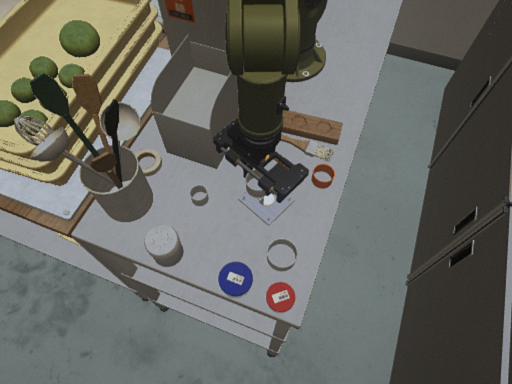

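The ring is held level at wrist (253,240). The holder is at (253,158), with the near hook at (253,137). I'll measure the seat again in this frame, together with the ring's offset in the grip.

```bash
python3 - <<'E'
f=__import__('cv2').imread('pics/w7.png');import cv2
cv2.imwrite('pics/w7c.png',cv2.resize(f[100:280,190:320],None,fx=4.2,fy=3.3,interpolation=cv2.INTER_CUBIC)[:594])
cv2.imwrite('pics/w7d.png',cv2.resize(f[100:212,190:320],None,fx=5,fy=5,interpolation=cv2.INTER_CUBIC))
E
```

```text
(no output)
```

View pics/w7c.png

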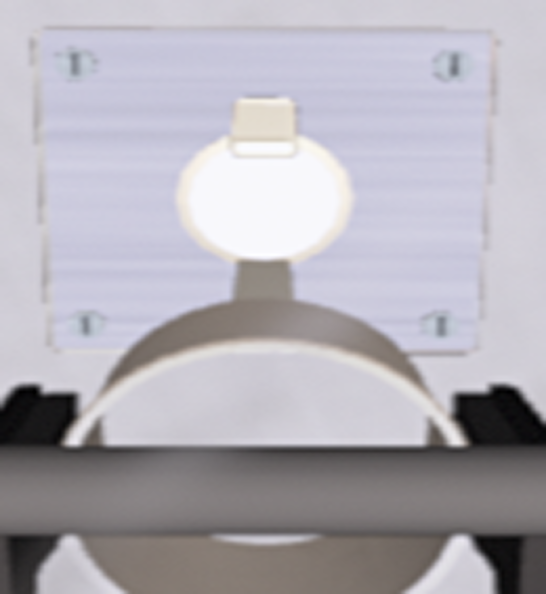

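View pics/w7d.png

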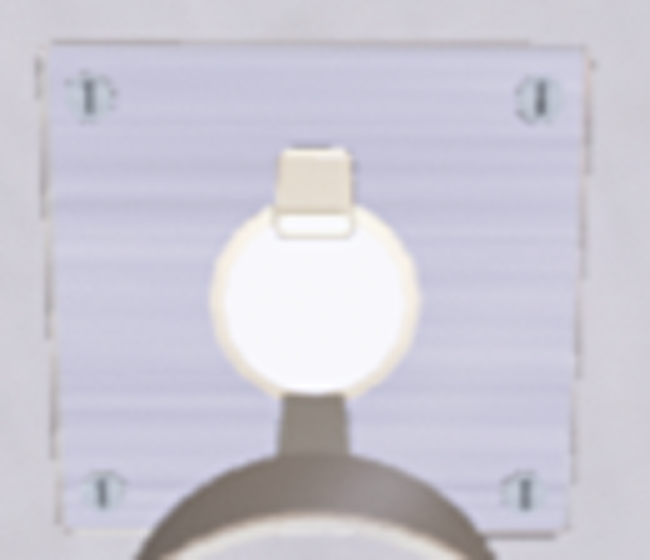

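```bash
python3 - <<'E'
import cv2
f=cv2.imread('pics/w5.png')
cv2.imwrite('pics/w5c.png',cv2.resize(f[175:285,195:310],None,fx=5,fy=5,interpolation=cv2.INTER_CUBIC))
E
python3 - <<'E'
from h import *
r=dict(viewer.read_camera('wrist'));r['view']=np.load('w7.npy')
k=lambda P:np.array(P)/5+[190,100]-.4
def rep(n,P,z):
    W=np.array([ray(r,*p,z) for p in k(P)]);print(n,W.round(4).tolist(),W.mean(0).round(4))
    if len(P)==4:
        for i in range(4):
            d=W[(i+1)%4]-W[i];print('  ',np.linalg.norm(d).round(4),np.degrees(np.arctan2(d[1],d[0])).round(2))
rep('screws',[(92,97),(540,100),(525,492),(104,490)],.012)
rep('plate',[(44,42),(590,45),(570,532),(62,530)],.012)
rep('boss',[(315,300)],.017)
rep('bossLR',[(211,300),(419,300)],.017)
rep('hooknear top',[(315,181)],.06)
E
```

```text
screws [[0.4676, 0.0851, 0.012], [0.4999, 0.162, 0.012], [0.5697, 0.133, 0.012], [0.5373, 0.0557, 0.012]] [0.5186 0.109  0.012 ]
   0.0834 67.19
   0.0755 -22.51
   0.0838 -112.71
   0.0756 157.19
plate [[0.4553, 0.081, 0.012], [0.4942, 0.1739, 0.012], [0.5809, 0.1385, 0.012], [0.5417, 0.0445, 0.012]] [0.518  0.1095 0.012 ]
   0.1007 67.26
   0.0936 -22.21
   0.1018 -112.66
   0.0938 157.12
boss [[0.5178, 0.1092, 0.017]] [0.5178 0.1092 0.017 ]
bossLR [[0.5103, 0.0911, 0.017], [0.5253, 0.1274, 0.017]] [0.5178 0.1092 0.017 ]
hooknear top [[0.4957, 0.1184, 0.06]] [0.4957 0.1184 0.06  ]
```

View pics/w5c.png

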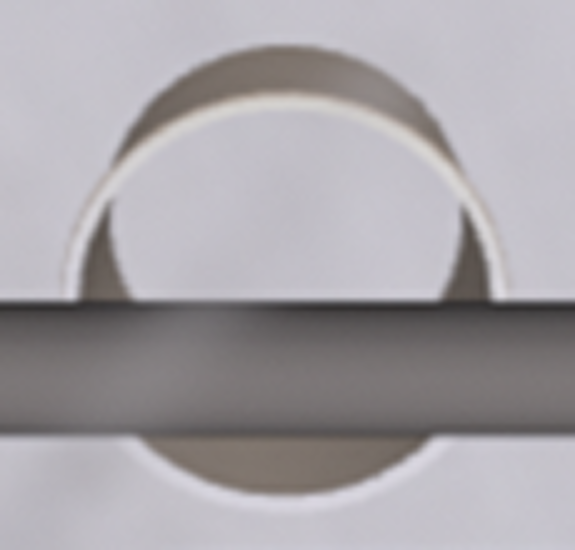

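```bash
python3 -m pendant '[[0,-0.06,0,0,0,0],[0,-0.14,0,0,0,0],[0,-0.22,0,0,0,0],[0,-0.3,0,0,0,0],[0,-0.33,0.05,0,0,0],[0,-0.33,0.12,0,0,0],[0,-0.33,0.2,0,0,0],[0,-0.33,0.25,0,0,0]]'
python3 - <<'E'
from h import *
o,r=wrist();print(o['time_s'],o['tool_pos'],o['tool_rot'],o['grip_width'],o['force']);f=r['frame'][:,:,::-1]
cv2.imwrite('pics/w8.png',cv2.resize(f[140:290,180:330],None,fx=4,fy=4,interpolation=cv2.INTER_CUBIC));np.save('w8.npy',r['view'])
s=viewer.read_camera('side');t=viewer.read_camera('top')
a=cv2.resize(s['frame'][120:260,190:330,::-1],None,fx=2.8,fy=2.8,interpolation=cv2.INTER_CUBIC)
b=cv2.resize(t['frame'][130:270,180:320,::-1],None,fx=2.8,fy=2.8,interpolation=cv2.INTER_CUBIC)
cv2.imwrite('pics/st8.png',np.hstack([a,b]))
E
```

```text
time_s: 20.2
tool_pos: [0.5176, 0.1097, 0.0605]
tool_rot: [-179.9, 0.0, 67.5]
force: [-0.1, -0.8, -0.8]
grip_width: 0.0543
20.2 [0.51763564 0.10966258 0.06049571] [-1.79943568e+02  2.22892687e-02  6.75395705e+01] 0.05426171172664992 [-0.07248036 -0.80182413 -0.80886983]
```

View pics/w8.png

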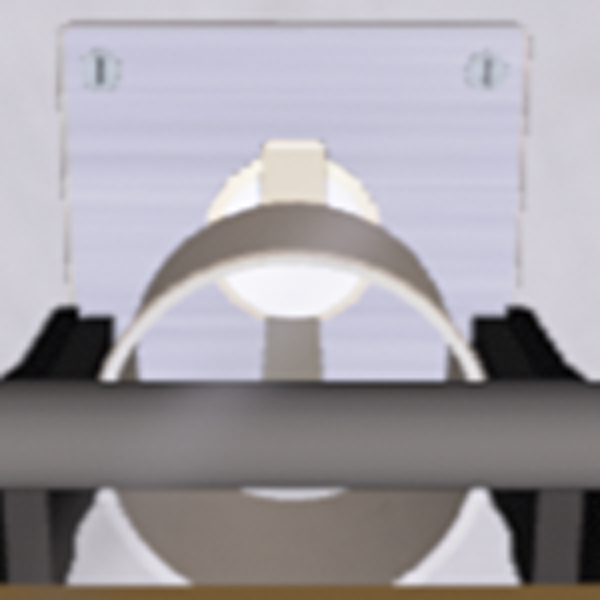

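View pics/st8.png

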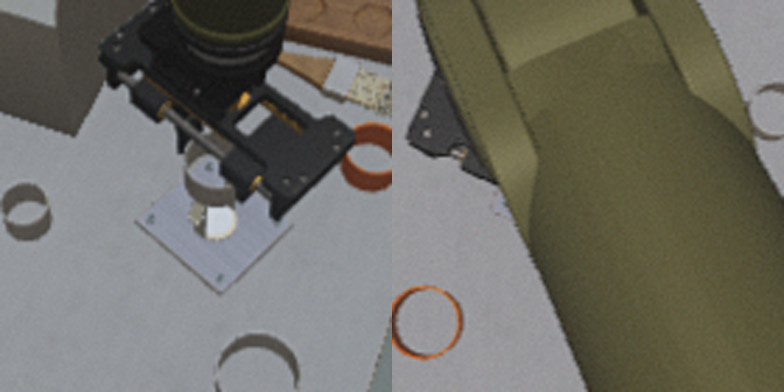

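```bash
python3 - <<'E'
from h import *
r=dict(viewer.read_camera('wrist'));r['view']=np.load('w8.npy')
k=lambda P:np.array(P)/4+[180,140]-.37
W=np.array([ray(r,*p,.012) for p in k([(99,70),(487,70)])]);m=W.mean(0)[:2]
x=np.array([np.cos(np.radians(-22.5)),np.sin(np.radians(-22.5))])
print('screws',W.round(4).tolist(),np.linalg.norm(W[1]-W[0]),'seat',m+x*.0378)
W=np.array([ray(r,*p,.012) for p in k([(62,23),(525,24)])]);print('plate edge',np.linalg.norm(W[1]-W[0]),W.mean(0)[:2]+x*.048,W.mean(0)[:2]+x*.047)
print('boss bottom', ray(r,*k([(294,318)])[0],.017)[:2]-x*.020)
b=[ray(r,*p,.012) for p in k([(294,140)])];print()
# ring front rim outer at tool: rim z
z=.0605+.0235+.034
p=ray(r,*k([(292,253)])[0],z)[:2];print('ring axis from front rim',p+x*.0275)
p=ray(r,*k([(292,203)])[0],z-.034)[:2];print('ring axis from front bottom',p+x*.0275)
E
```

```text
screws [[0.4673, 0.0845, 0.012], [0.4995, 0.1624, 0.012]] 0.08431936720350768 seat [0.51830216 0.10894939]
plate edge 0.09963869234165516 [0.51853512 0.1089655 ] [0.51761124 0.10934818]
boss bottom [0.51587314 0.11024631]

ring axis from front rim [0.51923589 0.10845719]
ring axis from front bottom [0.52050317 0.10789485]
```

Lateral alignment matches: hook at u≈253.5, ring at u≈253. Along the hook axis, the ring is about 1.5 mm too far towards +x. I'll correct 1.2 mm, raise the grip to 60 N and start down.

```bash
python3 -m pendant '[[0,-0.012,0,0,0,0],[0,-0.012,0.03,0,0,0],[0,-0.012,0.07,0,0,0],[0,-0.012,0.11,0,0,0],[0,-0.012,0.15,0,0,0],[0,-0.012,0.19,0,0,0],[0,-0.012,0.22,0,0,0],[0,-0.012,0.24,0,0,0]]' - 60
python3 - <<'E'
from h import *
o,r=wrist();print(o['time_s'],o['tool_pos'],o['tool_rot'],o['grip_width'],o['force'],o['wrist_torque']);f=r['frame'][:,:,::-1]
cv2.imwrite('pics/w9.png',cv2.resize(f[140:290,180:330],None,fx=4,fy=4,interpolation=cv2.INTER_CUBIC))
E
```

```text
time_s: 21.4
tool_pos: [0.5172, 0.1104, 0.0377]
tool_rot: [180.0, -0.0, 67.6]
force: [-0.2, 0.0, 2.1]
grip_width: 0.0537
21.4 [0.51724721 0.11040994 0.03767811] [ 1.7995976e+02 -1.2612523e-02  6.7552928e+01] 0.05373931807492741 [-0.20829037  0.02021646  2.06336373] [-0.01131624 -0.03507689  0.04043444]
```

View pics/w9.png

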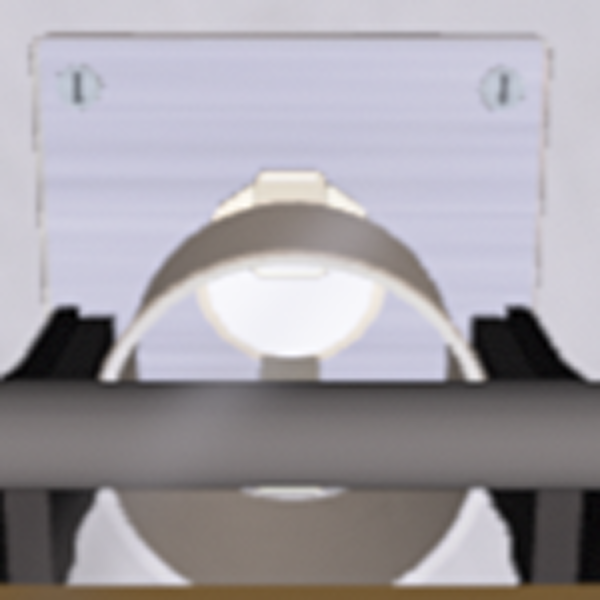

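The near hook's tip is inside the ring at (290,270), and the force is about 2 N. Pressing on.

```bash
python3 -m pendant '[[0,0,0.03,0,0,0],[0,0,0.06,0,0,0],[0,0,0.09,0,0,0],[0,0,0.12,0,0,0],[0,0,0.15,0,0,0],[0,0,0.18,0,0,0],[0,0,0.21,0,0,0],[0,0,0.24,0,0,0]]'
python3 - <<'E'
from cell import env
o=env.get_obs();print(o['tool_pos'],o['force'],o['wrist_torque'],o['grip_width'])
E
```

```text
time_s: 22.45
tool_pos: [0.5176, 0.1105, 0.0141]
tool_rot: [179.9, -0.0, 67.6]
force: [-1.4, -0.6, 7.2]
grip_width: 0.0535
[0.51761315 0.11045823 0.01412514] [-1.38554524 -0.59251076  7.15703775] [-0.02990488  0.00888906  0.0522581 ] 0.05354267838732424
```

```bash
python3 -m pendant '[[0,0,0.04,0,0,0],[0,0,0.08,0,0,0],[0,0,0.12,0,0,0],[0,0,0.16,0,0,0],[0,0,0.19,0,0,0],[0,0,0.22,0,0,0],[0,0,0.24,0,0,0],[0,0,0.25,0,0,0]]'
python3 - <<'E'
from h import *
o,r=wrist();print(o['time_s'],o['tool_pos'],o['tool_rot'],o['grip_width'],o['force'],o['wrist_torque']);f=r['frame'][:,:,::-1]
cv2.imwrite('pics/w10.png',cv2.resize(f[140:290,180:330],None,fx=4,fy=4,interpolation=cv2.INTER_CUBIC))
E
```

```text
time_s: 23.45
tool_pos: [0.5161, 0.1102, -0.0116]
tool_rot: [-179.9, 0.1, 67.6]
force: [-4.7, -0.9, 8.6]
grip_width: 0.054
23.45 [ 0.51607088  0.11018274 -0.01163112] [-1.79927309e+02  7.14498320e-02  6.75545474e+01] 0.05398342511319844 [-4.67890887 -0.9054795   8.57427196] [-0.14835139  0.71157511 -0.01432035]
```

View pics/w10.png

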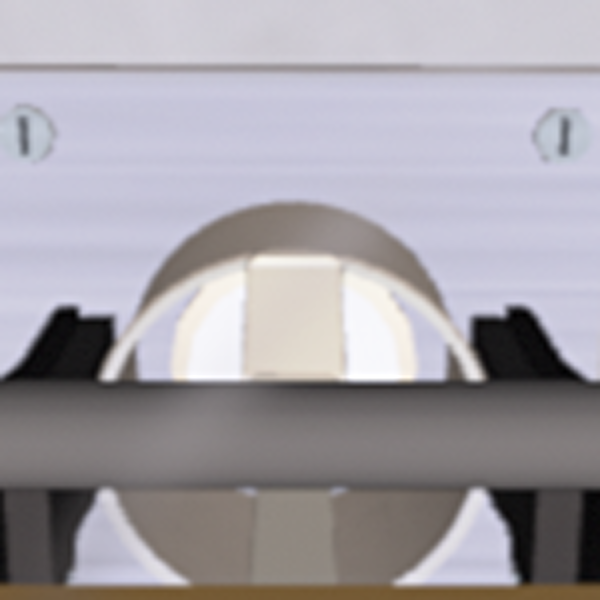

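The ring hasn't slipped in the pads. The near hook is still inside the rim, touching it at (290,258), and Fz is about 9 N, so it isn't home yet. Pushing in small steps.

```bash
python3 -m pendant '[[0,0,0.01,0,0,0],[0,0,0.02,0,0,0],[0,0,0.02,0,0,0],[0,0,0.03,0,0,0],[0,0,0.03,0,0,0],[0,0,0.04,0,0,0],[0,0,0.04,0,0,0],[0,0,0.04,0,0,0]]'
python3 - <<'E'
from h import *
o,r=wrist();print(o['time_s'],o['tool_pos'],o['tool_rot'],o['grip_width'],o['force'],o['wrist_torque']);f=r['frame'][:,:,::-1]
cv2.imwrite('pics/w11.png',cv2.resize(f[140:290,180:330],None,fx=4,fy=4,interpolation=cv2.INTER_CUBIC))
s=viewer.read_camera('side')
cv2.imwrite('pics/s11.png',cv2.resize(s['frame'][150:250,200:320,::-1],None,fx=5,fy=5,interpolation=cv2.INTER_CUBIC))
E
```

```text
time_s: 24.5
tool_pos: [0.5164, 0.1102, -0.0118]
tool_rot: [180.0, 0.2, 67.6]
force: [-13.5, -4.3, 33.4]
grip_width: 0.0536
24.5 [ 0.51643584  0.11017265 -0.01181807] [179.99794337   0.21351799  67.55483993] 0.053619184443500285 [-13.4507271   -4.30324298  33.43982553] [-0.69147526  2.85346138  0.0141876 ]
```

View pics/w11.png

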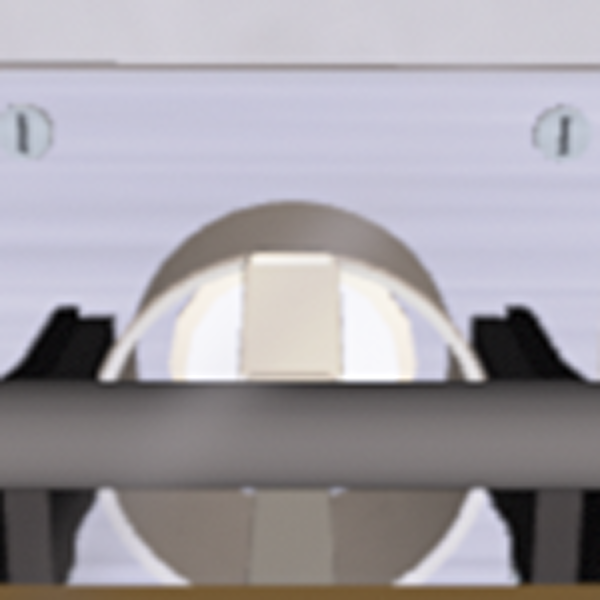

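View pics/s11.png

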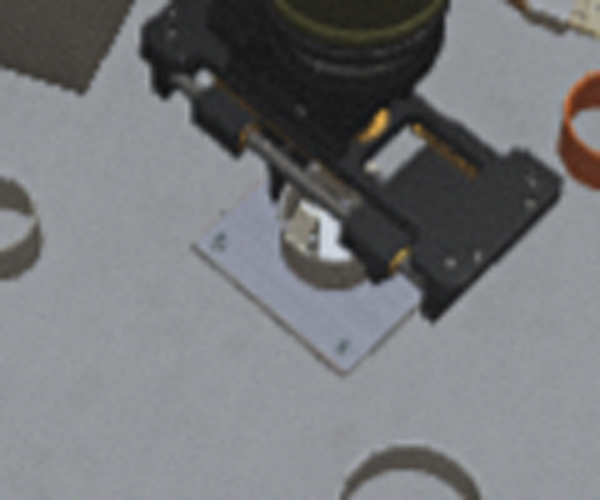

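At -0.0118 the tool has reached a hard stop (33 N, no further travel), with about 14 N sideways towards -x. That suggests one hook is out and the near hook is still bent, with the ring slightly tilted. I'll look closer before deciding.

```bash
python3 - <<'E'
from h import *
o,r=wrist();f=r['frame'][:,:,::-1]
s=viewer.read_camera('side')
a=cv2.resize(s['frame'][175:220,245:295,::-1],None,fx=11,fy=11,interpolation=cv2.INTER_LANCZOS4)
cv2.imwrite('pics/s12.png',a)
cv2.imwrite('pics/w12.png',cv2.resize(f[185:290,200:306],None,fx=5.6,fy=5.6,interpolation=cv2.INTER_LANCZOS4))
p=np.array(o['tool_pos'])
x=np.array([np.cos(np.radians(-22.4)),np.sin(np.radians(-22.4))]);y=np.array([-x[1],x[0]]);S=np.array([.5182,.1092])
for n,a_,z in [('farnose rest',.0295,.049),('far top',.02,.071),('nearnose rest',-.0295,.049),('near top',-.020,.071),('rimfar out',.0275,.046),('rimfar in',.0255,.046),('bottomfar',.0275,.012),('rim near out',-.0275,.046),('rim near in',-.0255,.046)]:
    q=np.r_[S+a_*x,z];print(n,'side',((proj(s,q)-[245,175]+.5)*11).round(0),'wrist',((proj(r,q)-[200,185]+.5)*5.6).round(0))
E
```

```text
farnose rest side [154. 262.] wrist [299. 669.]
far top side [186. 184.] wrist [298. 732.]
nearnose rest side [338.  92.] wrist [298.  92.]
near top side [314.  67.] wrist [297. 286.]
rimfar out side [161. 263.] wrist [299. 633.]
rimfar in side [167. 257.] wrist [299. 615.]
bottomfar side [159. 335.] wrist [300. 465.]
rim near out side [331. 105.] wrist [298. 105.]
rim near in side [325. 110.] wrist [298. 126.]
```

View pics/s12.png

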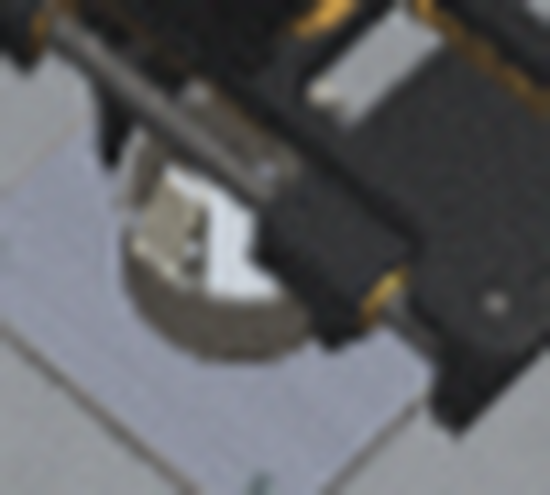

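View pics/w12.png

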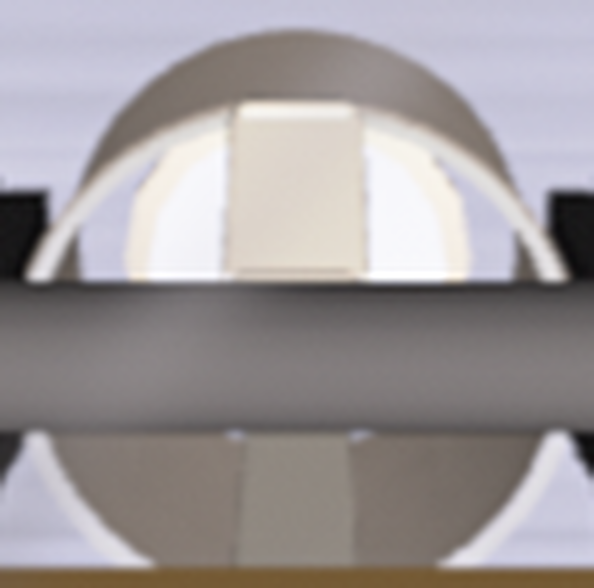

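```bash
python3 - <<'E'
from h import *
o,r=wrist();f=r['frame']
print(o['tool_pos'],o['force'])
print('col center u=253:',[(v,f[v,253].tolist()) for v in range(196,236)][:14])
print('u=238:',[(v,f[v,238].tolist()) for v in range(198,214)])
print('u=268:',[(v,f[v,268].tolist()) for v in range(198,214)])
r7=dict(r);r7['view']=np.load('w7.npy')
x=np.array([np.cos(np.radians(-22.4)),np.sin(np.radians(-22.4))]);S=np.array([.5182,.1092])
for a,z in((-.0295,.049),(-.020,.071),(-.016,.071)): print('w7d',((proj(r7,np.r_[S+a*x,z])-[190,100]+.4)*5).round(0))
cv2.imwrite('pics/w13.png',cv2.resize(f[192:240,228:278,::-1],None,fx=11,fy=11,interpolation=cv2.INTER_NEAREST))
E
```

```text
[ 0.51648278  0.11013314 -0.01179934] [-13.30042868  -3.80167472  34.1629392 ]
col center u=253: [(196, [138, 129, 123]), (197, [140, 130, 125]), (198, [140, 130, 125]), (199, [140, 131, 127]), (200, [141, 132, 128]), (201, [138, 128, 125]), (202, [148, 139, 135]), (203, [209, 198, 188]), (204, [241, 237, 231]), (205, [239, 237, 234]), (206, [226, 220, 214]), (207, [221, 213, 202]), (208, [221, 213, 204]), (209, [221, 213, 204])]
u=238: [(198, [129, 119, 112]), (199, [128, 118, 111]), (200, [127, 117, 110]), (201, [127, 117, 111]), (202, [127, 117, 110]), (203, [132, 122, 114]), (204, [162, 149, 140]), (205, [195, 185, 177]), (206, [219, 215, 212]), (207, [224, 223, 222]), (208, [237, 233, 227]), (209, [248, 244, 236]), (210, [248, 245, 237]), (211, [248, 245, 241]), (212, [247, 247, 250]), (213, [247, 248, 252])]
u=268: [(198, [152, 144, 143]), (199, [151, 143, 142]), (200, [151, 144, 142]), (201, [150, 142, 140]), (202, [149, 140, 138]), (203, [150, 141, 139]), (204, [164, 154, 150]), (205, [193, 182, 177]), (206, [212, 207, 203]), (207, [219, 217, 214]), (208, [229, 227, 223]), (209, [243, 240, 233]), (210, [246, 243, 235]), (211, [245, 243, 237]), (212, [246, 244, 244]), (213, [246, 246, 250])]
w7d [315. 145.]
w7d [315. 214.]
w7d [315. 241.]
```

View pics/w13.png

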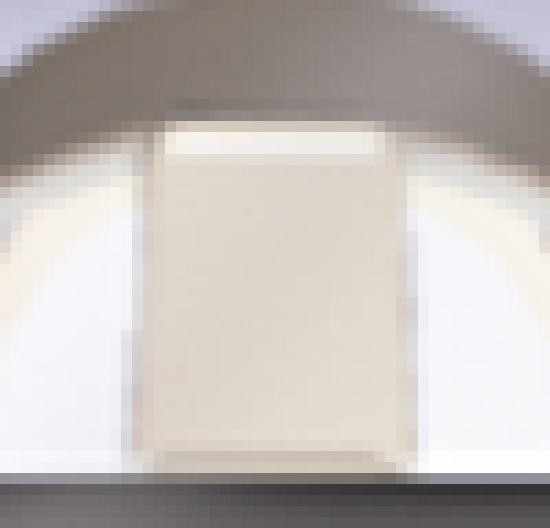

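Both hooks appear to have snapped out:
- **Near hook:** its nose face is a straight edge drawn over the rim at crop (150–400,121), with a shadow on the wall below it. Its top edge is close to the predicted rest position.
- **Far hook:** in the side view its head sits at (163,258) and its top at (187,190). The rest predictions were (154,262) and (186,184).

The hard stop puts the ring's underside at 11.7 mm, which is plate height. I'll relieve the push and then open.

```bash
python3 -m pendant '[[0,0,-0.01,0,0,0],[0,0,-0.02,0,0,0],[0,0,-0.03,0,0,0],[0,0,-0.04,0,0,0],[0,0,-0.04,0,0,0],[0,0,-0.04,0,0,0],[0,0,-0.04,0,0,0],[0,0,-0.04,0,0,0]]'
python3 - <<'E'
from cell import env
o=env.get_obs();print(o['tool_pos'],o['force'],o['wrist_torque'],o['grip_width'])
E
```

```text
time_s: 25.75
tool_pos: [0.517, 0.1104, -0.0116]
tool_rot: [180.0, -0.0, 67.6]
force: [0.3, 0.6, 0.9]
grip_width: 0.0536
[ 0.51704823  0.11037989 -0.01156389] [0.29345244 0.57623843 0.93134761] [ 0.04340616 -0.21823912 -0.01390444] 0.05355621348205751
```

The residual force is near zero, so no hook is pushing on the ring. Opening.

```bash
python3 -m pendant '[[0,0,0,0,0,0],[0,0,0,0,0,0],[0,0,0,0,0,0],[0,0,0,0,0,0],[0,0,0,0,0,0],[0,0,0,0,0,0],[0,0,-0.02,0,0,0],[0,0,-0.05,0,0,0]]' 85 20
python3 -m pendant '[[0,0,-0.08,0,0,0],[0,0,-0.18,0,0,0],[0,0,-0.3,0,0,0],[0,0,-0.45,0,0,0],[0,0.06,-0.6,0,0,0],[0,0.14,-0.75,0,0,0],[0,0.22,-0.9,0,0,0],[0,0.3,-1,0,0,0]]'
python3 - <<'E'
from h import *
o,r=wrist();print(o['time_s'],o['tool_pos'],o['grip_width'],o['force']);f=r['frame']
cv2.imwrite('pics/w14.png',cv2.resize(f[90:240,170:340,::-1],None,fx=4,fy=4,interpolation=cv2.INTER_CUBIC))
s=viewer.read_camera('side')
cv2.imwrite('pics/s14.png',cv2.resize(s['frame'][155:245,215:325,::-1],None,fx=6,fy=6,interpolation=cv2.INTER_CUBIC))
E
```

```text
time_s: 26.75
tool_pos: [0.5167, 0.1104, -0.0064]
tool_rot: [-180.0, 0.0, 67.6]
force: [0.6, -0.6, 0.7]
grip_width: 0.085
time_s: 27.75
tool_pos: [0.5456, 0.0986, 0.0946]
tool_rot: [180.0, -0.0, 67.5]
force: [-0.4, 0.1, 0.6]
grip_width: 0.0854
27.75 [0.54558939 0.0985997  0.09461187] 0.08536259009264856 [-0.3715731   0.09625204  0.59845079]
```

View pics/w14.png

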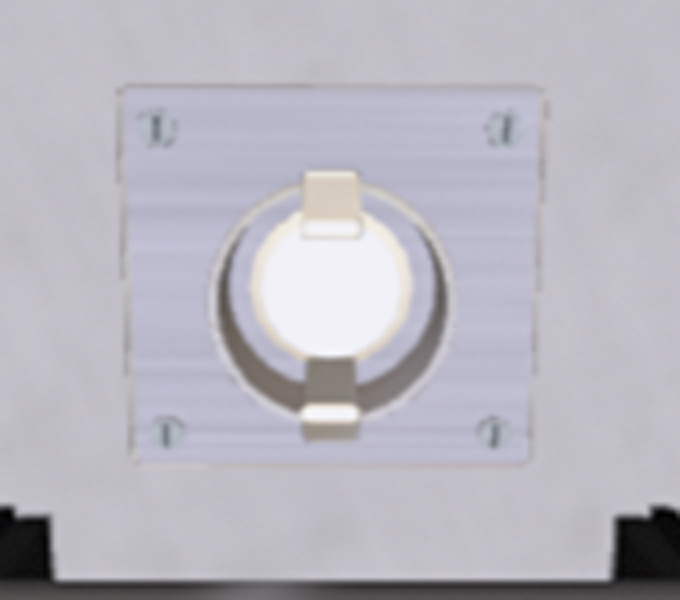

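View pics/s14.png

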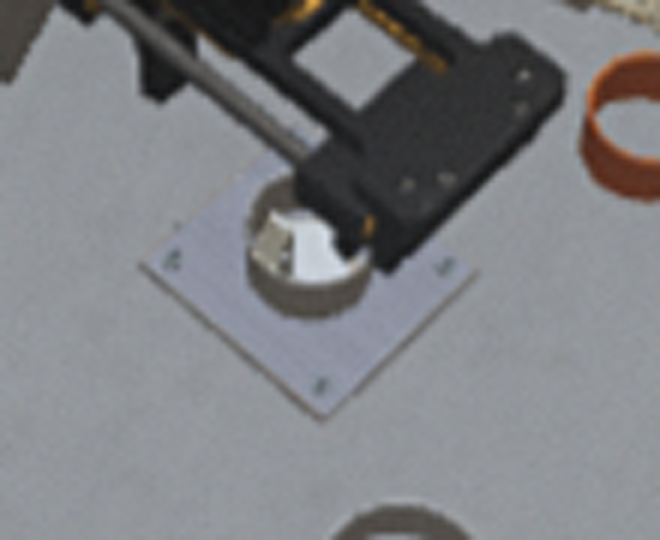

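In the wrist view the ring sits level round the boss. The near nose at (330,172) and the far nose at (330,440) both reach out over its rim, and the gripper is clear of everything. Handing in.

```bash
python3 - <<'E'
from cell import env
print(env.sign_off()); print(env.get_obs()['time_s'])
E
```

```text
the job is handed in; nothing more can be done
None
the job is handed in; nothing more can be done
```

The middle-sized steel ring is fully down on the holder with both hooks out over its rim. I let go of it, backed the gripper off and handed the job in at about 28 s of the 51 s allowed; no verdict is reported.

**Last checks:**
- **Seating:** the push came to a hard stop with the ring's underside at about 11.7 mm, against 12 mm for the plate face. That peaked at about 36 N (33–34 N up) at the wrist, because I had commanded a few millimetres past contact; the limit is 120 N.
- **Hooks:** after I eased off the push, the force fell to about 1 N. The final wrist view shows both noses extending past the rim, and the side view, which shows only the far hook, agrees.
- **Release:** the fingers are open at 85 mm and about 10 cm up, touching nothing.

**What failed or disagreed:**
- **First grasp:** the fingers closed above the ring without touching it. In the wrist images the fingertips sit about 36 mm behind the stated TCP. I corrected for that, and the second grasp held at 54 mm.
- **Alignment:** the cameras disagreed by 1–3 mm on where the seat and ring were, which was within the hooks' lead-in.
- **Near hook:** in two pictures taken during the push I first read it as still bent. A closer crop showed it was already over the rim.

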